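# Scan a kit drawer's label and close the drawer on a watchmaker's bench

### The arm

A 6-joint arm with a two-finger parallel gripper is mounted at the origin on the work surface. World frame = base frame: x ahead of the robot, y to its left, z up, the work surface at z = 0. Lengths are in m, angles in rad, forces in N, time in s.
With the tool pointing down it reaches from about 0.375 to 0.9 m from the base axis. Payload 3.1 kg.
Tool frame: the origin (TCP) lies midway between the tips of the shut fingers; the grasp point (between the pads) lies 19 mm behind it; z points along the fingers, y is the line along which they close (so a half turn about z gives the same grasp; the last joint's range is limited). The gripper opens to 87 mm and grips with 3 to 60 N. Pads are 19 mm wide; open, the fingers measure 117 mm over their backs; the gripper's body (75 mm by 190 mm) begins 51 mm behind the grasp point.
Start: joints at [-1.456, 0.527, 1.433, -0, 1.181, -0.178], TCP at [0.181, -0.598, 0.223] pointing down, gripper open.
Joint ranges: [-3.08, 3.08], [-0.75, 2.2], [0.22, 2.44], [-1.43, 4.57], [0, 2.65], [-2.85, 2.85]. Speed limits (rad/s): [2.79, 2.79, 3.14, 3.14, 3.14, 3.14].

### API

Orientations are given as a unit quaternion [x, y, z, w].
In Python, from rig import robot gives the robot as it stands.
- The arm moves only by the shell command python3 -m jog 'ROWS' [FORCE]. ROWS is a JSON object of lists of equal length, an entry for each row: "dp": the shift along the tool's x, y, z in mm, a list of three; "delta_rot": the turn, a rotation vector about the tool's x, y, z in rad, a list of three; "gripper": the opening, from -1 (shut) to 1 (fully open). A call has 1 to 12 rows; each row is the pose to reach, as a shift and turn from the pose commanded when the call began, along the tool's axes at that moment; what a row does not reach only later rows make up. A row lasts 1/10 s, in which the tool goes at most 50 mm and 8.59 degrees, less where a joint would pass 70% of its speed; a pose out of reach is approached as far as the arm can. A call with a gripper value outside its range is refused whole. The fingers move at their own pace and stop on an object; FORCE is the grip in N (left out, the last holds). Time passes only in rows, so rows that repeat a pose let the fingers close. It gives the time, the measured TCP pose, the force, the opening and the grip force at its end, in the units of the state.
- robot.get_obs(): the state, without advancing time (a new reading comes with each control period).
- robot.camera(name): name is "side" or "top"; returns the picture (384x512x3 uint8, red, green, blue); there is no depth.
- robot.camera_model(name): a dict with "fx", "fy", "cx", "cy" (pixels), "xyz" and "orientation" of the camera in the world. Camera axes: x right, y down, z forward; pixel columns grow to the right and rows downward; lengths in m; the calibration is good to about 2 mm. A picture is of the moment at which its call begins. camera_model takes no time and is no camera call.
- robot.hand_in(): hands the job in; it is judged then, once.
Trained networks look in the newest picture that a camera, given by its name, has taken for a name from the list of things; names that differ only in an ending like _2 or _b are one class to them, and where a whole thing is asked for, a point or a joint stands for the part that bears it (a point fixed in the world has none). Each returns a list of dicts, best first, with "score" (0 to 1); they miss things now and then, are a little off and sometimes report something else, mostly with a low value. They report only what shows in the picture. A call takes as long as a camera call. They do not tell look-alikes from the thing itself.
- robot.search_frame(name, camera): "rect" ([left, top, right, bottom] in pixels, round what is visible of it).
The state is a dict: "time": time; "q": joint angles; "joint_velocities": joint speeds; "joint_torque": joint torques, N m; "position": TCP position; "tool_rot": TCP orientation; "ft_force": force on the tool from outside, world axes, zero at the start; "moment": the same for the moment, N m; "grip_width": finger opening in m; "grip_force": force on a finger pad.
Only numpy, scipy, OpenCV 4.12 (cv2) and the standard library are available. Lean on these libraries where they do the work, as an engineer would, in place of code of your own. Each camera call takes 0.05 s, during which the arm holds its last target. There are 200 camera calls.

### The job

Book out the kit drawer that stands open: pick up the code reader from the green mat, aim its window squarely at the centre of the sloping label inside the drawer from about 8 cm away, and hold it steady there for two seconds without letting the reader touch the drawer or its cabinet. Then push that drawer gently and fully home, and leave the reader lying on the middle of the green mat, set down (not dropped) the same way up as it lay before. Leave the other drawer shut and everything else on the bench where it stands.

Things in the scene. Friction and masses are not known exactly. Their poses are not given: they have to be found in the camera images.
- reader: code reader, 175 mm long, about 0.2 kg: a grey handle (x -85 to +45 mm, 36 wide in y, 36 high) with a black head at its +x end (x 30 to 90, 52 wide, up to z = 63 mm). Origin on the underside, below the centre of mass; x forward to the head, z up, y across. It lies on the mat on the handle's flat underside; grip the handle across y near x = 0
- reader_window (a point): centre of the dark red reading window (42 x 22 mm) on the front of the reader's head, 78 mm ahead of and 15 mm above the reader's origin. Its z axis is the line of sight, out of the window: forward and 45 degrees downward when the reader lies level.
- label (a point): centre of the white bar-code label (42 mm up the slope, 60 mm across) on a sloping metal holder in the open drawer; its z axis points out of the face: towards the drawer's front and up, 40 degrees from vertical. It lies 65 mm behind the outer face of the drawer's front board, mid-width, about 56 mm above the bench; the front board's top edge is about 86 mm above the bench
- unit_open_drawer0 (a joint): how far the open drawer is pulled out, m: 0 fully home against its stop, 0.13 fully open. The drawer slides along its cabinet's x axis; -x is out
- unit_open_drawer0_handle (a point): middle of the bar handle (80 mm long across the drawer, about 10 mm thick) of the open drawer, 35 mm out from its front board and about 62 mm above the bench; its x axis points from the handle into the cabinet
- unit_open: the small wooden cabinet (200 deep x 160 wide x 100 mm high, fixed to the bench) whose single drawer stands open (pale front board about 154 wide x 73 mm high, steel bar handle). Origin at the middle of the lower edge of its front face; +x runs into the cabinet, z up
- unit_shut: the like cabinet beside it, its drawer shut; same size, origin and axes, and its own position and yaw
- unit_shut_drawer0 (a joint): how far the other cabinet's drawer is pulled out, m: 0 shut; leave it shut
- mat: the green bench mat, 240 (x) x 260 (y) x 3 mm, fixed to the bench; origin at the centre of its underside, z up
- loupe_a: a black plastic eyecup loupe (watchmaker's eyeglass), 52 mm across its flared rim, 45 mm tall; origin at the centre of its underside. Leave it alone
- loupe_b: a second black eyecup loupe, the same as the other. Leave it alone
- blower: a terracotta rubber dust blower, pear-shaped, 74 mm across, 115 mm tall, nozzle up; origin at the centre of its underside. Leave it alone
- tin: a round black tin with a dull yellow lid, 84 mm across, 30 mm tall; origin at the centre of its underside. Leave it alone
- vice: a small black movement holder with two jaws and a steel screw, 62 x 48 x 40 mm; origin at the centre of its underside. Leave it alone
- crystal_box: a flat clear box with a paper insert, 75 x 60 x 12 mm; origin at the centre of its underside. Leave it alone
Not all that is in view belongs to the job. Leave any turquoise look-alike of the reader alone.

How it is judged:
On the way, in this order (a step that is already met when the one before it is completed fails the run):
1. the reader is held still for 1 s with its line of sight within 15 mm of the label's centre, its window 45 to 115 mm from the label and its line of sight within 20 degrees of square to the label's face (x of label in the frame of reader_window between -0.015 and 0.015 m and y of label in the frame of reader_window between -0.015 and 0.015 m and z of label in the frame of reader_window between 0.045 and 0.115 m and angle between the z axis of reader_window and the z axis of label, either way round below 0.35 rad and linear speed of reader below 0.03 m/s and angular speed of reader below 0.2 rad/s), for 1 s.
2. the drawer is pushed home to within 4 mm of its stop (value of joint unit_open_drawer0 below 0.004 m), for 0.3 s.
At the end, for the whole second after the job is handed in: The open drawer is home within 4 mm, the other shut within 5 mm; the reader lies released and at rest, flat (within 0.15 rad, same way up) on the green mat, its origin within 90 mm of the mat's centre along each mat axis and no more than 10 mm above the mat's underside (value of joint unit_open_drawer0 below 0.004 m and value of joint unit_shut_drawer0 below 0.005 m and x of reader in the frame of mat between -0.09 and 0.09 m and y of reader in the frame of mat between -0.09 and 0.09 m and z of reader in the frame of mat below 0.01 m and angle between reader's own z axis and vertical below 0.15 rad and linear speed of reader below 0.02 m/s and angular speed of reader below 0.1 rad/s); the robot touches nothing.
It fails at once if the reader strikes the open drawer or its cabinet (more than 1 N) (contact force between reader and unit_open above 1 N).
It fails at once if the drawer is slammed (faster than 0.3 m/s) (velocity of joint unit_open_drawer0 below -0.3 m/s).
It fails at once if the reader is dropped (falls free faster than 0.7 m/s) (linear speed of reader above 0.7 m/s and contact force between the fingers and reader below 0.2 N).
It fails at once if the other drawer is pulled out by 10 mm (value of joint unit_shut_drawer0 above 0.01 m).
It fails at once if a bystander is moved by more than 30 mm or tipped over (distance of any of loupe_a, loupe_b, blower, tin, vice, crystal_box from where it was at the start of the episode above 0.03 m or angle between any of loupe_a, loupe_b, blower, tin, vice, crystal_box's own z axis and vertical above 0.6 rad).
It also fails if it takes over 64 s, if anything falls off the work surface, if the arm or the gripper's body presses on something with over 40 N, if the wrist force passes 120 N, or if a joint passes its speed limit or range.

## Working session

There is one attempt and no reset: what is moved stays moved. The work goes in short steps, Python scripts to look and compute and a shell command to move; the robot and the scene stay as the last step left them, time stands still between calls to the robot, and variables do not carry over. Pictures are saved under pics/ and viewed, at most 10 in all, crops included, and the job is handed in when it is done.

```bash
mkdir -p pics; ls; python3 - <<'E'
from rig import robot
import cv2,json
for c in ("top","side"):
    im=robot.camera(c); cv2.imwrite(f"pics/{c}0.png",im[:,:,::-1]); print(c,robot.camera_model(c))
    for n in ("reader","label","unit_open","unit_open_drawer0_handle","mat","unit_shut"):
        print(n,[(round(d["score"],2),[round(v) for v in d["rect"]]) for d in robot.search_frame(n,c)][:4])
print(robot.get_obs())
E
```

```text
pics
top {'fx': 492.6772391116212, 'fy': 492.6772391116212, 'cx': 254.84389725371094, 'cy': 193.00651475140154, 'xyz': array([ 0.18163031, -0.04962896,  1.50020246]), 'orientation': array([ 0.74307684, -0.66109499,  0.07119304, -0.07564245])}
reader [(0.84, [319, 297, 346, 336]), (0.56, [333, 194, 368, 240])]
label [(0.76, [219, 136, 269, 189])]
unit_open [(0.53, [137, 123, 192, 146])]
unit_open_drawer0_handle [(0.76, [214, 137, 269, 189])]
mat [(0.69, [306, 180, 391, 248])]
unit_shut [(0.89, [136, 66, 194, 147])]
side {'fx': 406.62549477859704, 'fy': 406.62549477859704, 'cx': 257.7401564921644, 'cy': 198.8197923843615, 'xyz': array([0.42892109, 0.89416849, 0.58488284]), 'orientation': array([-0.02476927,  0.85938084, -0.51046132,  0.0167423 ])}
reader [(0.87, [329, 169, 381, 186]), (0.59, [253, 160, 303, 185]), (0.4, [190, 194, 253, 250])]
label [(0.77, [188, 193, 255, 250])]
unit_open [(0.56, [104, 188, 254, 256])]
unit_open_drawer0_handle [(0.61, [191, 192, 250, 248])]
mat [(0.76, [234, 160, 316, 197])]
unit_shut [(0.91, [43, 237, 196, 337])]
{'time': 0.7, 'q': array([-1.45547002e+00,  5.27438783e-01,  1.43269655e+00, -6.40691639e-06,
        1.18141658e+00, -1.78472031e-01]), 'joint_velocities': array([-9.63171155e-05, -1.49057294e-03,  1.35220721e-03,  6.78576257e-04,
       -1.56337083e-03,  9.03581437e-04]), 'joint_torque': array([-2.56182693e-04, -4.39863789e+01, -1.76950032e+01,  6.35340018e-02,
        5.04286203e-02, -2.87895455e-05]), 'position': array([ 0.18103417, -0.598183  ,  0.22258715]), 'tool_rot': array([ 9.89229528e-01,  1.46372611e-01, -3.60531473e-06,  2.02685820e-05]), 'ft_force': array([0.14939998, 0.08563189, 0.27250155]), 'moment': array([-0.00917702, -0.01148353, -0.02133411]), 'grip_force': 0.0, 'grip_width': 0.0871340470121492}
```

```bash
python3 - <<'E'
import cv2
a=cv2.imread("pics/top0.png");b=cv2.imread("pics/side0.png")
cv2.imwrite("pics/top0c.png",cv2.resize(a[50:350,110:410],(600,600),interpolation=cv2.INTER_CUBIC))
cv2.imwrite("pics/side0c.png",cv2.resize(b[130:350,40:400],(800,489),interpolation=cv2.INTER_CUBIC))
E
```

```text
(no output)
```

View pics/top0c.png

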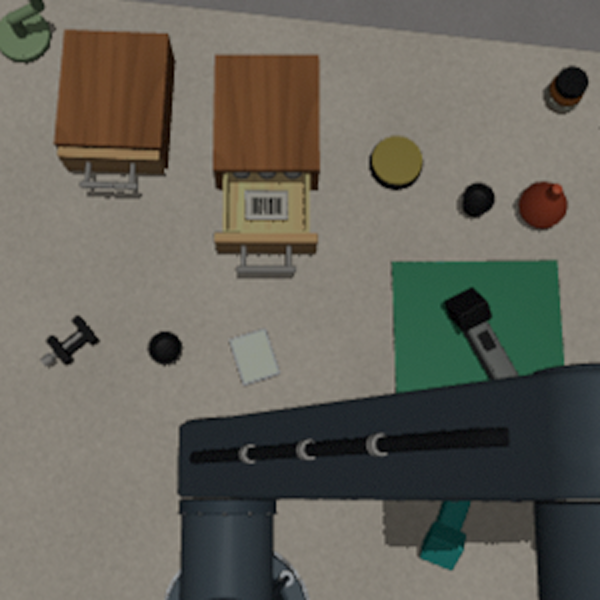

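View pics/side0c.png

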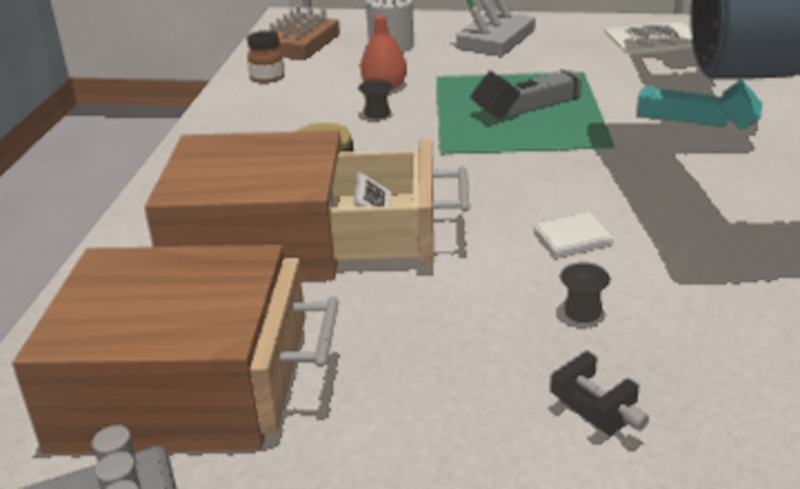

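The top view shows the grey reader with the black head on the mat, at about full-image px (350,217). The turquoise look-alike is off the mat at (332,315). The open drawer is at about (243,160), with its label at (243,153). The shut cabinet is at (165,100).

Candidates for "reader": grey and black on the mat at top (350,217), turquoise at top (332,315), and a false hit on the drawer in the side view. I choose the grey one and check it in a close crop.

```bash
python3 - <<'E'
import cv2,numpy as np
a=cv2.imread("pics/top0.png");b=cv2.imread("pics/side0.png")
def c(im,x,y,w,h,W,H):
    o=cv2.resize(im[y:y+h,x:x+w],(W,H),interpolation=cv2.INTER_CUBIC);s=W/w
    for i in range(0,w,10): cv2.putText(o,str(x+i),(int(i*s),10),0,.3,(0,0,255),1);cv2.line(o,(int(i*s),12),(int(i*s),16),(0,0,255),1)
    for j in range(0,h,10): cv2.putText(o,str(y+j),(0,int(j*s)+4),0,.3,(255,0,0),1);cv2.line(o,(20,int(j*s)),(25,int(j*s)),(0,0,255),1)
    return o
# scale 8 top reader 50x37, etc
t=np.hstack([c(a,325,188,50,50,400,400)[:300],c(a,210,130,66,50,400,303)[:300]])
u=np.hstack([c(b,245,155,66,50,400,303)[:300],c(b,185,185,66,50,400,303)[:300]])
cv2.imwrite("pics/close.png",np.vstack([t,u]))
E
```

```text
(no output)
```

View pics/close.png

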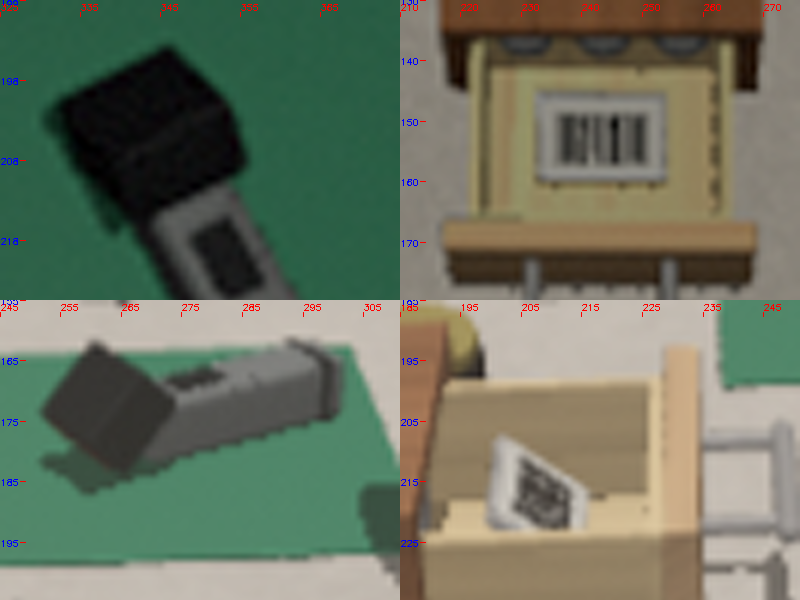

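The crop confirms the choice: grey handle and black head on the mat, head towards top px (338,200). The label centre is at top (243.2,152.6), and in the side view it is at about (206.5,217). Next I fit the poses.

```bash
cat > h.py <<'E'
from rig import robot
import numpy as np, cv2
from scipy.spatial.transform import Rotation as R
from scipy.optimize import minimize
M={c:robot.camera_model(c) for c in("top","side")}
def proj(c,P):
    m=M[c];p=R.from_quat(m["orientation"]).inv().apply(np.atleast_2d(P)-m["xyz"])
    return np.c_[m["fx"]*p[:,0]/p[:,2]+m["cx"],m["fy"]*p[:,1]/p[:,2]+m["cy"]]
def ray(c,u,v,z):
    m=M[c];d=R.from_quat(m["orientation"]).apply([(u-m["cx"])/m["fx"],(v-m["cy"])/m["fy"],1])
    return m["xyz"]+d*(z-m["xyz"][2])/d[2]
def prism(xz,w): return np.array([[x,s*w,z] for x,z in xz for s in(-1,1)])/1000
PARTS=[prism([(-85,0),(45,0),(45,36),(-85,36)],18),prism([(90,33),(60,63),(30,33),(60,3)],26)]
def sil(c,x,y,yaw,z=.003,k=8):
    im=np.zeros((384,512),np.uint8)
    for p in PARTS:
        q=proj(c,R.from_euler('z',yaw).apply(p)+[x,y,z])
        h=cv2.convexHull(q.astype(np.float32))
        cv2.fillConvexPoly(im,np.round(h*16).astype(np.int32),1,shift=4)
    return im
E
python3 - <<'E'
from h import *
a=cv2.imread("pics/top0.png").astype(int);b=cv2.imread("pics/side0.png").astype(int)
def ng(im,r):
    g=im[:,:,1]-np.maximum(im[:,:,2],im[:,:,0]); m=(g<0.15*im[:,:,1]).astype(np.uint8)
    k=np.zeros_like(m);x0,y0,x1,y1=r;k[y0:y1,x0:x1]=1;return m*k,k
ma,ka=ng(a,(315,184,385,228)); mb,kb=ng(b,(248,158,304,188))
# side: keep largest comp
for m in (ma,mb):
    n,l,s,_=cv2.connectedComponentsWithStats(m);j=1+s[1:,4].argmax();print(s[j]);m[l!=j]=0
def cost(p):
    return (np.abs(sil("top",*p).astype(int)*ka-ma).sum()+np.abs(sil("side",*p).astype(int)*kb-mb).sum())
g=ray("top",350,217,.03);best=None
from scipy.optimize import differential_evolution as de
r=de(cost,[(g[0]-.08,g[0]+.05),(g[1]-.05,g[1]+.05),(-.2,1.3)],seed=1,maxiter=60)
print("reader",r.x,r.fun,ma.sum(),mb.sum())
L=ray("top",243.2,152.6,.056);print("label",L,proj("side",L))
C=[ray("top",u,v,.1) for u,v in((218,78),(269.5,78),(217,136),(270,136))];print("cab",C)
F=[ray("top",217.1,170.9,.086),ray("top",268.6,170.9,.086)];print("front",F)
H=ray("top",243.5,185,.067);print("handle",H)
print("mat",[ray("top",u,v,.003) for u,v in((305.5,181),(388.5,181))])
E
```

```text
[333 194  30  34 511]
[248 158  56  26 994]
reader [ 0.43515596 -0.33216101  0.71925516] 484.0 511 994
label [0.60631711 0.0271873  0.056     ] [[208.6243704  217.05049609]]
cab [array([0.81954923, 0.12984103, 0.1       ]), array([ 0.83818373, -0.02635692,  0.1       ]), array([0.6352246 , 0.10846748, 0.1       ]), array([ 0.65379305, -0.04819921,  0.1       ])]
front [array([0.53248366, 0.09551848, 0.086     ]), array([ 0.55036452, -0.05592119,  0.086     ])]
handle [0.50340153 0.01358905 0.067     ]
mat [array([ 0.55316638, -0.17437123,  0.003     ]), array([ 0.5835868 , -0.43229174,  0.003     ])]
```

```bash
python3 - <<'E'
from h import *
from scipy.optimize import differential_evolution as de
a=cv2.imread("pics/top0.png").astype(int);b=cv2.imread("pics/side0.png").astype(int)
def ng(im,r,br):
    g=im[:,:,1]-np.maximum(im[:,:,2],im[:,:,0]); m=((g<0.15*im[:,:,1])&(im.max(2)<br)).astype(np.uint8)
    k=np.zeros_like(m);x0,y0,x1,y1=r;k[y0:y1,x0:x1]=1;return m*k,k
ma,ka=ng(a,(315,184,385,228),250); mb,kb=ng(b,(246,158,306,188),165)
for m in (ma,mb):
    n,l,s,_=cv2.connectedComponentsWithStats(m);j=1+s[1:,4].argmax();print(s[j]);m[l!=j]=0
cost=lambda p:(np.abs(sil("top",*p).astype(int)*ka-ma).sum()+np.abs(sil("side",*p).astype(int)*kb-mb).sum())
r=de(cost,[(.35,.5),(-.42,-.28),(-.2,1.3)],seed=1,maxiter=80,popsize=25)
print("reader",r.x,r.fun,ma.sum(),mb.sum())
o=[]
for c,im,(x,y) in(("top",a,(320,180)),("side",b,(245,150))):
    q=im.astype(np.uint8).copy(); q=cv2.resize(q[y:y+48,x:x+64],(400,300),interpolation=cv2.INTER_CUBIC)
    s=cv2.resize(sil(c,*r.x)[y:y+48,x:x+64],(400,300),interpolation=0)
    cv2.drawContours(q,cv2.findContours(s,0,1)[0],-1,(0,0,255),1);o.append(q)
cv2.imwrite("pics/fit.png",np.hstack(o))
E
```

```text
[333 194  30  34 511]
[252 161  52  23 727]
reader [ 0.4332555  -0.32846153  0.67548016] 265.0 511 727
```

View pics/fit.png

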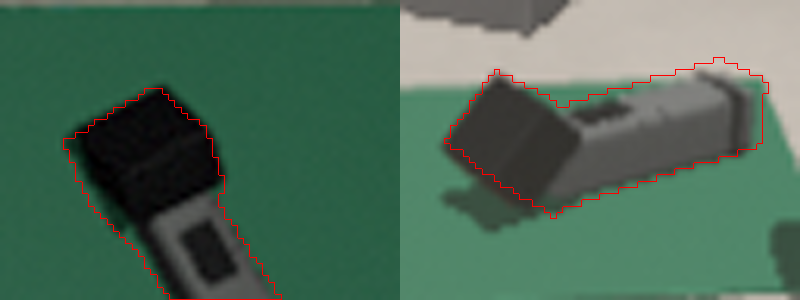

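The outline sits on the reader in both views, slightly too large because of the fill rounding. I refit with supersampling.

```bash
python3 - <<'E'
from h import *
from scipy.optimize import differential_evolution as de
K=6
def big(im,r):
    x,y,X,Y=r;return cv2.resize(im[y:Y,x:X],None,fx=K,fy=K,interpolation=cv2.INTER_CUBIC).astype(int)
def mask(im,br):
    g=im[:,:,1]-np.maximum(im[:,:,2],im[:,:,0]); m=((g<0.15*im[:,:,1])&(im.max(2)<br)).astype(np.uint8)
    n,l,s,_=cv2.connectedComponentsWithStats(m);return (l==1+s[1:,4].argmax()).astype(int)
RS={"top":(315,184,385,226),"side":(246,158,306,190)}
I={c:cv2.imread(f"pics/{c}0.png") for c in RS}
B={c:mask(big(I[c],RS[c]),165 if c=="side" else 250) for c in RS}
def s(c,p):
    x0,y0,X,Y=RS[c];im=np.zeros(((Y-y0)*K,(X-x0)*K),np.uint8)
    for P in PARTS:
        q=(proj(c,R.from_euler('z',p[2]).apply(P)+[p[0],p[1],.003])-[x0-.5,y0-.5])*K-.5
        cv2.fillConvexPoly(im,np.round(cv2.convexHull(q.astype(np.float32))).astype(np.int32),1)
    return im
cc=lambda p:[np.abs(s(c,p)-B[c]).sum()/K**2 for c in RS]
r=de(lambda p:sum(cc(p)),[(.35,.5),(-.42,-.28),(-.2,1.3)],seed=1,maxiter=80,popsize=25)
print(r.x,cc(r.x))
for c in RS:
    r1=de(lambda p:np.abs(s(c,p)-B[c]).sum(),[(.35,.5),(-.42,-.28),(-.2,1.3)],seed=1,maxiter=80,popsize=25);print(c,r1.x,cc(r1.x))
E
```

```text
[ 0.43328702 -0.32820442  0.63976653] [np.float64(89.83333333333333), np.float64(135.66666666666666)]
top [ 0.43237918 -0.32751954  0.59080416] [np.float64(82.38888888888889), np.float64(154.22222222222223)]
side [ 0.43627521 -0.32044042  0.71443948] [np.float64(243.72222222222223), np.float64(101.91666666666667)]
```

```bash
cat >> h.py <<'E'
def go(p,yaw,pitch=0):
    """rows values for TCP at p, tool down, tool x at yaw, then nose-down pitch about tool's own lateral axis"""
    o=robot.get_obs();T=R.from_quat(o["tool_rot"])
    D=R.from_euler('z',yaw)*R.from_euler('y',pitch)*R.from_euler('x',np.pi)
    print("dp",np.round(T.inv().apply(np.array(p)-o["position"])*1000,1),"rot",np.round((T.inv()*D).as_rotvec(),3),"t",round(o["time"],2))
def st():
    o=robot.get_obs();T=R.from_quat(o["tool_rot"]).as_matrix()
    print("t",round(o["time"],2),"p",o["position"].round(4),"yaw",round(float(np.arctan2(T[1,0],T[0,0])),4),"zax",T[:,2].round(3),"w",round(o["grip_width"],4),"gf",round(o["grip_force"],2),"F",o["ft_force"].round(2),"q",o["q"].round(2))
E
python3 -c "
from h import *
go([.4333,-.328,.13],.64)"
```

```text
dp [ 319.7 -185.6   92.6] rot [ 0.     0.    -0.346] t 0.7
```

```bash
python3 -m jog '{"dp":[[160,-93,46],[320,-186,93],[320,-186,93],[320,-186,93],[320,-186,93],[320,-186,93],[320,-186,93],[320,-186,93],[320,-186,93],[320,-186,93]],"delta_rot":[[0,0,-0.12],[0,0,-0.24],[0,0,-0.346],[0,0,-0.346],[0,0,-0.346],[0,0,-0.346],[0,0,-0.346],[0,0,-0.346],[0,0,-0.346],[0,0,-0.346]],"gripper":[1,1,1,1,1,1,1,1,1,1]}'
python3 - <<'E'
from h import *
st()
o=[]
for c,(x,y) in(("top",(320,175)),("side",(235,110))):
    im=robot.camera(c)[:,:,::-1]; o.append(cv2.resize(im[y:y+75,x:x+100],(400,300),interpolation=cv2.INTER_CUBIC))
cv2.imwrite("pics/above.png",np.hstack(o))
E
```

```text
time: 1.7
position: [0.4339, -0.3272, 0.1295]
tool_rot: [0.949, 0.316, -0.0, 0.0]
ft_force: [-1.1, -0.3, -0.5]
grip_width: 0.087
grip_force: 0.0
t 1.7 p [ 0.4339 -0.3272  0.1295] yaw 0.642 zax [-0. -0. -1.] w 0.087 gf 0.0 F [-1.09 -0.34 -0.52] q [-0.85  0.55  1.73 -0.    0.87  0.08]
```

View pics/above.png

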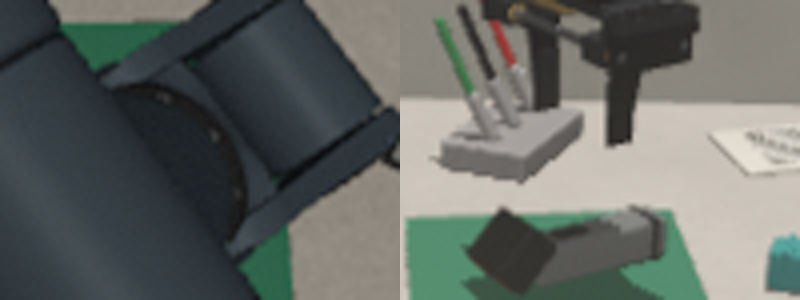

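The fingers straddle the handle, side-view crop px about (540–620,100) over the handle at (600,245). I descend and close.

```bash
python3 -m jog '{"dp":[[0,0,40],[0,0,80],[0,0,100],[0,0,110],[0,0,118],[0,0,118],[0,0,118],[0,0,118],[0,0,118],[0,0,118],[0,0,118],[0,0,118]],"gripper":[1,1,1,1,1,1,0,-0.2,-0.4,-0.6,-0.8,-0.8],"delta_rot":[[0,0,0],[0,0,0],[0,0,0],[0,0,0],[0,0,0],[0,0,0],[0,0,0],[0,0,0],[0,0,0],[0,0,0],[0,0,0],[0,0,0]]}' 25
python3 -m jog '{"dp":[[0,0,0],[0,0,0],[0,0,0],[0,0,0]],"gripper":[-1,-1,-1,-1],"delta_rot":[[0,0,0],[0,0,0],[0,0,0],[0,0,0]]}' 30
python3 -c "
from h import *
st()"
```

```text
time: 3.0
position: [0.4335, -0.3275, 0.0117]
tool_rot: [0.949, 0.315, 0.0, 0.0]
ft_force: [-0.6, 0.4, -0.9]
grip_width: 0.0472
grip_force: 0.0
time: 3.4
position: [0.4336, -0.3276, 0.0116]
tool_rot: [0.949, 0.314, 0.0, 0.0]
ft_force: [0.7, -0.3, 0.3]
grip_width: 0.0356
grip_force: 29.7
t 3.4 p [ 0.4336 -0.3276  0.0116] yaw 0.6398 zax [ 0. -0. -1.] w 0.0356 gf 29.71 F [ 0.67 -0.31  0.35] q [-0.85  0.75  1.78  0.    0.61  0.08]
```

```bash
python3 -m jog '{"dp":[[0,0,-5],[0,0,-20],[0,0,-50],[0,0,-90],[0,0,-130],[0,0,-170],[0,0,-190],[0,0,-190],[0,0,-190]],"gripper":[-1,-1,-1,-1,-1,-1,-1,-1,-1],"delta_rot":[[0,0,0],[0,0,0],[0,0,0],[0,0,0],[0,0,0],[0,0,0],[0,0,0],[0,0,0],[0,0,0]]}' 30
python3 -c "
from h import *
st()
go([.4743,.0117,.20],.117,.087)
go([.4743,.0117,.1216],.117,.087)"
```

```text
time: 4.3
position: [0.4328, -0.3268, 0.2011]
tool_rot: [0.949, 0.314, -0.0, -0.0]
ft_force: [-0.2, 0.5, -2.5]
grip_width: 0.0357
grip_force: 29.7
t 4.3 p [ 0.4328 -0.3268  0.2011] yaw 0.6398 zax [-0.001  0.001 -1.   ] w 0.0357 gf 29.72 F [-0.15  0.53 -2.48] q [-0.85  0.44  1.66 -0.    1.03  0.08]
dp [ 235.4 -246.8    1.3] rot [ 0.022 -0.085  0.523] t 4.3
dp [ 235.4 -246.7   79.7] rot [ 0.022 -0.085  0.523] t 4.3
```

```bash
python3 -m jog '{"dp":[[15,-15,0],[45,-47,0],[75,-78,0],[105,-110,0],[135,-141,0],[165,-173,0],[195,-204,0],[220,-231,0],[232,-243,1],[235,-247,1],[235,-247,1],[235,-247,1]],"gripper":[-1,-1,-1,-1,-1,-1,-1,-1,-1,-1,-1,-1],"delta_rot":[[0,0,0.05],[0.004,-0.016,0.1],[0.008,-0.03,0.16],[0.01,-0.04,0.23],[0.013,-0.05,0.3],[0.016,-0.06,0.37],[0.018,-0.07,0.43],[0.02,-0.08,0.48],[0.022,-0.085,0.51],[0.022,-0.085,0.523],[0.022,-0.085,0.523],[0.022,-0.085,0.523]]}' 30
python3 - <<'E'
from h import *
st()
im=robot.camera("side")[:,:,::-1];cv2.imwrite("pics/side_pre.png",im)
o=robot.get_obs();T=R.from_quat(o["tool_rot"])
# reader frame in the tool: x->x, y->-y, z->-z ; origin at tool z +8.6mm
Rr=T*R.from_euler('x',np.pi);og=o["position"]+T.apply([0,0,.0086])
v=im[110:200,180:300];v=cv2.resize(v,(800,600),interpolation=cv2.INTER_CUBIC);k=800/120
for p in PARTS:
    q=proj("side",Rr.apply(p)+og)
    h=cv2.convexHull(((q-[180,110]+.5)*k).astype(np.float32)).astype(np.int32);cv2.polylines(v,[h],True,(0,0,255),1)
cv2.imwrite("pics/pre.png",v)
E
```

```text
time: 5.5
position: [0.4739, 0.0102, 0.1997]
tool_rot: [0.997, 0.058, -0.044, 0.003]
ft_force: [0.1, -0.1, -1.7]
grip_width: 0.0359
grip_force: 29.7
t 5.5 p [0.4739 0.0102 0.1997] yaw 0.1161 zax [-0.088 -0.011 -0.996] w 0.0359 gf 29.72 F [ 0.09 -0.11 -1.73] q [-0.2   0.4   1.77 -0.03  1.06  1.27]
```

View pics/pre.png

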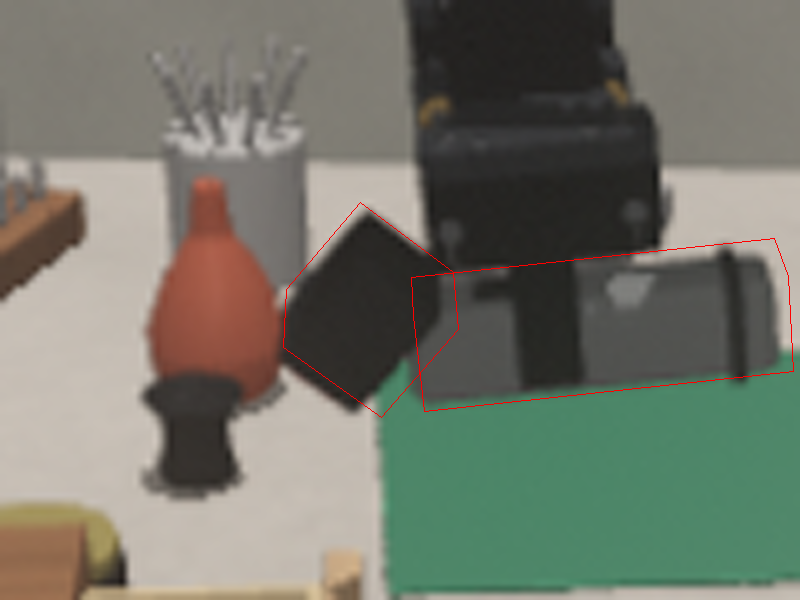

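The reader is level in the grip. The fitted outline agrees to within about 5 mm, the tail at crop px 776 against 790 predicted. I look at the dark head with the contrast stretched to refine the offset along x.

```bash
python3 - <<'E'
from h import *
im=cv2.imread("pics/side_pre.png")
o=robot.get_obs();T=R.from_quat(o["tool_rot"])
Rr=T*R.from_euler('x',np.pi);og=o["position"]+T.apply([0,0,.0086])
X,Y,W,H=216,134,90,45
v=im[Y:Y+H,X:X+W];k=800/W;v=cv2.resize(v,(800,400),interpolation=cv2.INTER_CUBIC)
v=np.clip(255*(v/255.)**.5,0,255).astype(np.uint8)
for p,c in zip(PARTS,((0,0,255),(0,255,255))):
    q=((proj("side",Rr.apply(p)+og)-[X,Y]+.5)*k).astype(np.int32)
    for s in(0,1):cv2.polylines(v,[q[s::2]],True,c if s else (255,0,0),1)
    print(q[1::2].tolist())
w=proj("side",Rr.apply([[.078,0,.015]])+og);cv2.circle(v,tuple(int(t) for t in (w[0]-[X,Y]+.5)*k),4,(0,255,0),1)
cv2.imwrite("pics/pre2.png",v)
E
```

```text
Traceback (most recent call last):
cv2.error: OpenCV(4.12.0) /io/opencv/modules/imgproc/src/drawing.cpp:2458: error: (-215:Assertion failed) p.checkVector(2, CV_32S) >= 0 in function 'polylines'
```

```bash
python3 - <<'E'
from h import *
im=cv2.imread("pics/side_pre.png")
o=robot.get_obs();T=R.from_quat(o["tool_rot"])
Rr=T*R.from_euler('x',np.pi);og=o["position"]+T.apply([0,0,.0086])
X,Y,W,H=216,134,90,45
v=im[Y:Y+H,X:X+W];k=800/W;v=cv2.resize(v,(800,400),interpolation=cv2.INTER_CUBIC)
v=np.clip(255*(v/255.)**.5,0,255).astype(np.uint8)
for p,c in zip(PARTS,((0,0,255),(0,255,255))):
    q=((proj("side",Rr.apply(p)+og)-[X,Y]+.5)*k).astype(np.int32)
    for s in(0,1):cv2.polylines(v,[np.ascontiguousarray(q[s::2])],True,c if s else (255,0,0),1)
    print(q[1::2].tolist())
w=proj("side",Rr.apply([[.078,0,.015]])+og);cv2.circle(v,tuple(int(t) for t in (w[0]-[X,Y]+.5)*k),4,(0,255,0),1)
cv2.imwrite("pics/pre2.png",v)
E
```

```text
[[737, 282], [246, 334], [231, 208], [731, 155]]
[[58, 250], [160, 128], [291, 225], [188, 343]]
```

View pics/pre2.png

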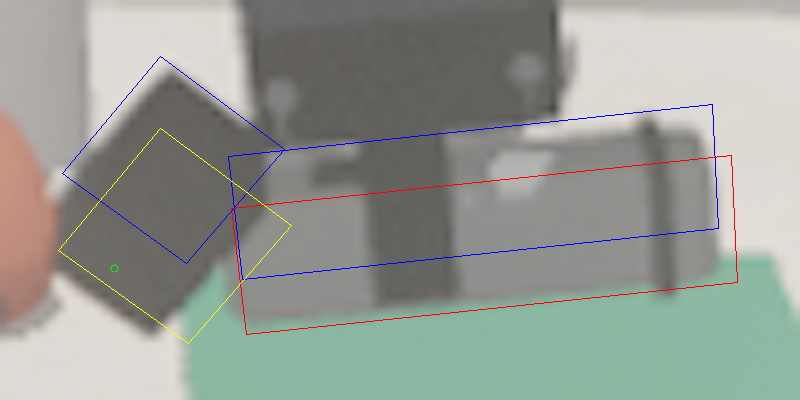

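The window face lines up with the model. The reader sits about 3 mm forward in the grip and about 2° nose-up, so I correct for that and descend slowly.

```bash
python3 -c "
from h import *
go([.4713,.0114,.1196],.117,.12)"
```

```text
dp [ 4.5 -1.8 80.3] rot [ 0.001 -0.032 -0.002] t 5.55
```

```bash
python3 -m jog '{"dp":[[1,-1,8],[2,-2,20],[3,-2,32],[4,-2,44],[4,-2,55],[4,-2,65],[4,-2,72],[4,-2,77],[4.5,-2,80],[4.5,-2,80],[4.5,-2,80]],"gripper":[-1,-1,-1,-1,-1,-1,-1,-1,-1,-1,-1],"delta_rot":[[0,-0.01,0],[0,-0.02,0],[0,-0.032,0],[0,-0.032,0],[0,-0.032,0],[0,-0.032,0],[0,-0.032,0],[0,-0.032,0],[0,-0.032,0],[0,-0.032,0],[0,-0.032,0]]}' 30
python3 - <<'E'
from h import *
st()
X,Y,W,H=170,140,128,96
im=robot.camera("side")[:,:,::-1];cv2.imwrite("pics/side_scan.png",im)
v=cv2.resize(im[Y:Y+H,X:X+W],(800,600),interpolation=cv2.INTER_CUBIC);k=800/W
v=np.clip(255*(v/255.)**.6,0,255).astype(np.uint8)
L=np.array([.6063,.0272,.056]);n=R.from_euler('z',.117).apply([-np.sin(np.radians(40)),0,np.cos(np.radians(40))])
q=((proj("side",np.array([L,L+.085*n]))-[X,Y]+.5)*k).astype(int)
cv2.line(v,tuple(q[0].tolist()),tuple(q[1].tolist()),(0,0,255),1)
cv2.imwrite("pics/scan.png",v)
E
```

```text
time: 6.65
position: [0.4722, 0.0126, 0.1207]
tool_rot: [0.997, 0.058, -0.059, 0.004]
ft_force: [0.4, -0.1, -1.5]
grip_width: 0.0358
grip_force: 29.7
t 6.65 p [0.4722 0.0126 0.1207] yaw 0.1164 zax [-0.117 -0.015 -0.993] w 0.0358 gf 29.72 F [ 0.4  -0.12 -1.54] q [-0.19  0.53  1.82 -0.05  0.9   1.3 ]
```

View pics/scan.png

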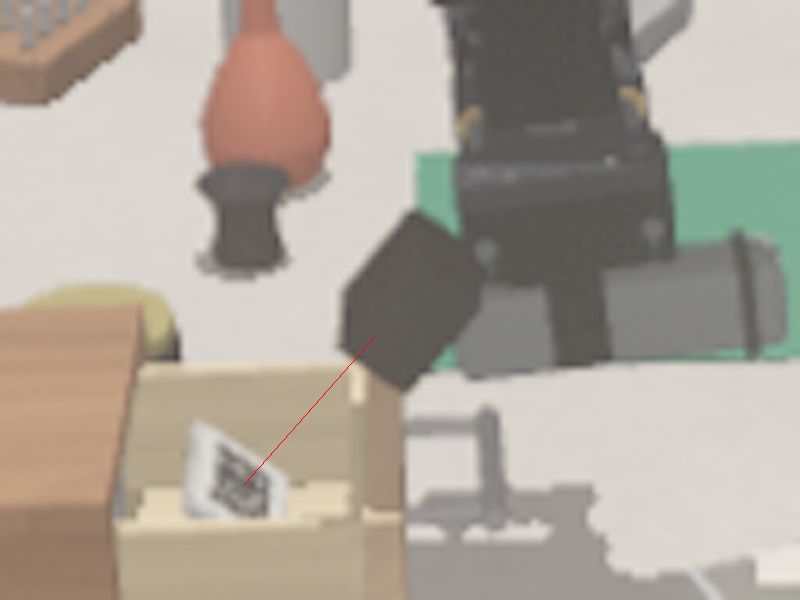

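In the side view the window sits at crop px about (375,342), on the red sight line that ends at (375,338). It is clear of the front board, whose top is at about (380,370) and behind. I hold it there.

```bash
for i in 1 2; do python3 -m jog '{"dp":[[0,0,0],[0,0,0],[0,0,0],[0,0,0],[0,0,0],[0,0,0],[0,0,0],[0,0,0],[0,0,0],[0,0,0],[0,0,0],[0,0,0]],"gripper":[-1,-1,-1,-1,-1,-1,-1,-1,-1,-1,-1,-1],"delta_rot":[[0,0,0],[0,0,0],[0,0,0],[0,0,0],[0,0,0],[0,0,0],[0,0,0],[0,0,0],[0,0,0],[0,0,0],[0,0,0],[0,0,0]]}' 30; done
python3 -c "
from h import *
st()
go([.4725,.0126,.24],.117,0)"
```

```text
time: 7.9
position: [0.4718, 0.0126, 0.1205]
tool_rot: [0.997, 0.058, -0.059, 0.004]
ft_force: [0.2, -0.0, -2.2]
grip_width: 0.0358
grip_force: 29.7
time: 9.1
position: [0.4718, 0.0126, 0.1204]
tool_rot: [0.997, 0.058, -0.059, 0.004]
ft_force: [-0.3, -0.4, -1.1]
grip_width: 0.0354
grip_force: 29.7
t 9.1 p [0.4718 0.0126 0.1204] yaw 0.1164 zax [-0.118 -0.014 -0.993] w 0.0354 gf 29.72 F [-0.31 -0.38 -1.06] q [-0.19  0.53  1.82 -0.05  0.9   1.3 ]
dp [ -13.5    0.2 -118.8] rot [ 0.001  0.119 -0.001] t 9.1
```

```bash
python3 -m jog '{"dp":[[0,0,-5],[-1,0,-20],[-3,0,-40],[-6,0,-65],[-10,0,-90],[-12,0,-110],[-13.5,0,-119],[-13.5,0,-119],[-13.5,0,-119]],"gripper":[-1,-1,-1,-1,-1,-1,-1,-1,-1],"delta_rot":[[0,0,0],[0,0.01,0],[0,0.03,0],[0,0.05,0],[0,0.07,0],[0,0.09,0],[0,0.09,0],[0,0.09,0],[0,0.09,0]]}' 30
python3 -c "
from h import *
st()
go([.440,-.324,.20],.64,0.03)"
```

```text
time: 10.0
position: [0.4722, 0.0128, 0.2401]
tool_rot: [0.998, 0.058, -0.015, 0.001]
ft_force: [-0.3, 0.0, -2.0]
grip_width: 0.0355
grip_force: 29.7
t 10.0 p [0.4722 0.0128 0.2401] yaw 0.1165 zax [-0.029 -0.004 -1.   ] w 0.0355 gf 29.72 F [-0.29  0.04 -1.96] q [-0.2   0.31  1.76 -0.01  1.1   1.26]
dp [-69.9 330.8  42.3] rot [-0.015 -0.    -0.523] t 10.0
```

```bash
python3 -m jog '{"dp":[[-4,17,1],[-12,55,4],[-20,95,8],[-28,135,12],[-37,175,17],[-46,215,23],[-54,255,30],[-62,295,37],[-68,322,41],[-70,331,42],[-70,331,42],[-70,331,42]],"gripper":[-1,-1,-1,-1,-1,-1,-1,-1,-1,-1,-1,-1],"delta_rot":[[0,0,-0.03],[-0.002,0,-0.08],[-0.004,0,-0.15],[-0.006,0,-0.22],[-0.008,0,-0.29],[-0.01,0,-0.36],[-0.012,0,-0.43],[-0.014,0,-0.49],[-0.015,0,-0.523],[-0.015,0,-0.523],[-0.015,0,-0.523],[-0.015,0,-0.523]]}' 30
python3 -c "
from h import *
st()
go([.440,-.324,.014],.64,0.03)"
```

```text
time: 11.2
position: [0.4399, -0.3227, 0.1997]
tool_rot: [0.949, 0.314, -0.014, 0.003]
ft_force: [-1.0, 0.1, -1.5]
grip_width: 0.0361
grip_force: 29.7
t 11.2 p [ 0.4399 -0.3227  0.1997] yaw 0.6396 zax [-0.025 -0.015 -1.   ] w 0.0361 gf 29.72 F [-0.97  0.11 -1.47] q [-0.82  0.45  1.65 -0.03  1.04  0.13]
dp [  4.7   1.6 185.6] rot [-0.003 -0.001 -0.   ] t 11.2
```

```bash
python3 -m jog '{"dp":[[0,0,10],[1,0,35],[2,0,65],[3,0,95],[4,0,125],[4,0,150],[5,0,168],[5,0,178],[5,0,182],[5,0,184],[5,0,186],[5,0,186]],"gripper":[-1,-1,-1,-1,-1,-1,-1,-1,-1,-1,-1,-1],"delta_rot":[[0,0,0],[0,0,0],[0,0,0],[0,0,0],[0,0,0],[0,0,0],[0,0,0],[0,0,0],[0,0,0],[0,0,0],[0,0,0],[0,0,0]]}' 30
python3 -c "
from h import *
st()"
```

```text
time: 12.4
position: [0.4404, -0.3249, 0.0151]
tool_rot: [0.949, 0.314, -0.013, 0.005]
ft_force: [0.4, -0.2, -3.0]
grip_width: 0.0361
grip_force: 29.7
t 12.4 p [ 0.4404 -0.3249  0.0151] yaw 0.6397 zax [-0.022 -0.019 -1.   ] w 0.0361 gf 29.72 F [ 0.4  -0.21 -3.01] q [-0.82  0.75  1.77 -0.05  0.63  0.15]
```

```bash
for i in 1 2; do python3 -m jog '{"dp":[[0,0,0.7],[0,0,1.4],[0,0,1.5]],"gripper":[-1,-1,-1],"delta_rot":[[0,0,0],[0,0,0],[0,0,0]]}' 30|egrep "pos|ft_"; done
```

```text
position: [0.44, -0.3248, 0.0131]
ft_force: [-0.8, -0.3, -1.3]
position: [0.4403, -0.3254, 0.012]
ft_force: [-1.5, -1.7, 4.1]
```

Contact at TCP z 0.012, as expected. I release slowly and lift straight up.

```bash
python3 -m jog '{"dp":[[0,0,0],[0,0,0],[0,0,0],[0,0,0],[0,0,0],[0,0,0],[0,0,0],[0,0,-5],[0,0,-30],[0,0,-70],[0,0,-110],[0,0,-140]],"gripper":[-0.1,0.1,0.4,0.7,1,1,1,1,1,1,1,1],"delta_rot":[[0,0,0],[0,0,0],[0,0,0],[0,0,0],[0,0,0],[0,0,0],[0,0,0],[0,0,0],[0,0,0],[0,0,0],[0,0,0],[0,0,0]]}' 20
python3 -c "
from h import *
st()
u=np.array([np.cos(.117),np.sin(.117),0])
H=np.array([.507,.0158,0])
go(H-.09*u+[0,0,.20],.117+np.pi/2)
go(H-.09*u+[0,0,.20],.117)"
```

```text
time: 14.2
position: [0.4436, -0.3225, 0.154]
tool_rot: [0.949, 0.314, -0.013, 0.006]
ft_force: [1.1, -0.2, -0.2]
grip_width: 0.0869
grip_force: 0.0
t 14.2 p [ 0.4436 -0.3225  0.154 ] yaw 0.6397 zax [-0.021 -0.02  -1.   ] w 0.0869 gf 0.0 F [ 1.14 -0.2  -0.17] q [-0.82  0.52  1.69 -0.04  0.93  0.14]
dp [ 173.4 -278.4  -51.8] rot [-0.012  0.028 -1.048] t 14.2
dp [ 173.4 -278.4  -51.8] rot [0.01  0.027 0.523] t 14.2
```

```bash
python3 -c "
from h import *
go([.4474,.0088,.20],.117)"
python3 -m jog '{"dp":[[0,0,-46],[20,-32,-46],[45,-72,-46],[75,-120,-46],[105,-160,-46],[135,-200,-46],[165,-240,-46],[200,-280,-46],[200,-290,-46],[200,-292,-46],[200,-292,-46],[200,-292,-46]],"gripper":[1,1,0.5,0,-0.5,-1,-1,-1,-1,-1,-1,-1],"delta_rot":[[0,0,0],[0,0,0.05],[0,0.01,0.12],[0,0.02,0.2],[0.01,0.027,0.28],[0.01,0.027,0.36],[0.01,0.027,0.44],[0.01,0.027,0.5],[0.01,0.027,0.523],[0.01,0.027,0.523],[0.01,0.027,0.523],[0.01,0.027,0.523]]}' 20
python3 -c "
from h import *
st()
go([.4474,.0088,.05],.117)
im=robot.camera('top');cv2.imwrite('pics/top_a.png',im[:,:,::-1])
s=robot.camera('side');cv2.imwrite('pics/side_a.png',s[:,:,::-1])
print([(round(d['score'],2),[round(v) for v in d['rect']]) for d in robot.search_frame('reader','top')])
v=cv2.resize(im[180:255,300:400,::-1],(400,300)); w=cv2.resize(s[145:220,180:280,::-1],(400,300))
cv2.imwrite('pics/placed.png',np.hstack([v,w]))
"
```

```text
dp [ 199.4 -263.4  -52.5] rot [0.01  0.027 0.523] t 14.2
time: 15.4
position: [0.4309, 0.0312, 0.1916]
tool_rot: [0.998, 0.058, -0.0, -0.0]
ft_force: [-1.1, -0.4, 0.1]
grip_width: 0.0149
grip_force: 0.0
t 15.4 p [0.4309 0.0312 0.1916] yaw 0.1158 zax [-0.001  0.001 -1.   ] w 0.0149 gf 0.0 F [-1.08 -0.44  0.08] q [-0.19  0.32  1.93  0.    0.89  1.27]
dp [ 13.9  24.3 141.6] rot [-0.001  0.001 -0.001] t 15.4
[(0.83, [320, 271, 352, 337])]
```

View pics/placed.png

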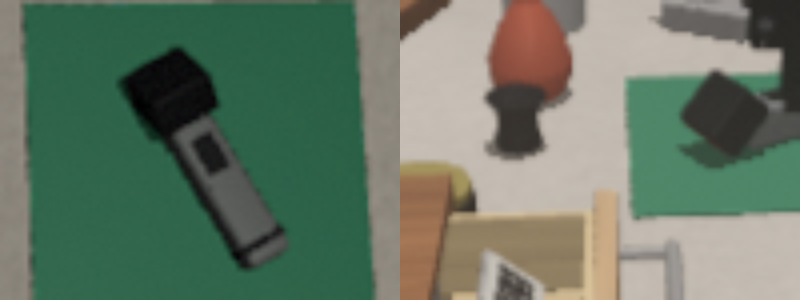

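The reader lies flat in the middle of the mat, head at top crop px (170,90). Next I correct the lateral offset up high and descend with the fingers shut in front of the bar.

```bash
python3 -m jog '{"dp":[[7,12,0],[14,24,0],[14,24,20],[14,24,60],[14,24,100],[14,24,130],[14,24,142],[14,24,142],[14,24,142]],"gripper":[-1,-1,-1,-1,-1,-1,-1,-1,-1],"delta_rot":[[0,0,0],[0,0,0],[0,0,0],[0,0,0],[0,0,0],[0,0,0],[0,0,0],[0,0,0],[0,0,0]]}' 20
python3 -m jog '{"dp":[[5,0,0],[10,0,0],[15,0,0],[20,0,0],[25,0,0],[30,0,0],[35,0,0],[40,0,0],[45,0,0],[50,0,0],[55,0,0],[60,0,0]],"gripper":[-1,-1,-1,-1,-1,-1,-1,-1,-1,-1,-1,-1],"delta_rot":[[0,0,0],[0,0,0],[0,0,0],[0,0,0],[0,0,0],[0,0,0],[0,0,0],[0,0,0],[0,0,0],[0,0,0],[0,0,0],[0,0,0]]}'
```

```text
time: 16.45
position: [0.4477, 0.0092, 0.0492]
tool_rot: [0.998, 0.058, -0.001, -0.001]
ft_force: [0.0, 0.9, 0.3]
grip_width: 0.0007
grip_force: 0.0
time: 17.65
position: [0.5063, 0.0173, 0.0491]
tool_rot: [0.998, 0.058, -0.001, -0.001]
ft_force: [-0.7, -1.0, 0.8]
grip_width: 0.0005
grip_force: 0.6
```

```bash
python3 -m jog '{"dp":[[4,0,0],[8,0,0],[12,0,0],[16,0,0],[20,0,0],[24,0,0],[28,0,0],[32,0,0],[36,0,0],[40,0,0],[44,0,0],[48,0,0]],"gripper":[-1,-1,-1,-1,-1,-1,-1,-1,-1,-1,-1,-1],"delta_rot":[[0,0,0],[0,0,0],[0,0,0],[0,0,0],[0,0,0],[0,0,0],[0,0,0],[0,0,0],[0,0,0],[0,0,0],[0,0,0],[0,0,0]]}'
python3 -c "
from h import *
o=[]
for c,(x,y) in(('top',(180,110)),('side',(160,160))):
    im=robot.camera(c)[:,:,::-1];o.append(cv2.resize(im[y:y+75,x:x+100],(400,300),interpolation=cv2.INTER_CUBIC))
cv2.imwrite('pics/push.png',np.hstack(o))"
```

```text
time: 18.85
position: [0.5543, 0.0228, 0.0491]
tool_rot: [0.998, 0.058, -0.001, -0.001]
ft_force: [-1.3, 0.1, -1.0]
grip_width: 0.0005
grip_force: 0.6
```

View pics/push.png

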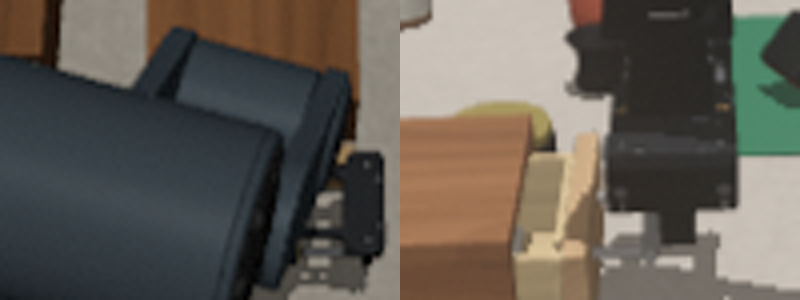

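The drawer is sliding in, with the board at side crop px (585,180) and a gap of about 50 px left to the cabinet. I continue until it meets the stop.

```bash
python3 -m jog '{"dp":[[4,0,0],[8,0,0],[11,0,0],[14,0,0],[17,0,0],[20,0,0],[23,0,0],[26,0,0],[28,0,0],[30,0,0],[32,0,0],[32,0,0]],"gripper":[-1,-1,-1,-1,-1,-1,-1,-1,-1,-1,-1,-1],"delta_rot":[[0,0,0],[0,0,0],[0,0,0],[0,0,0],[0,0,0],[0,0,0],[0,0,0],[0,0,0],[0,0,0],[0,0,0],[0,0,0],[0,0,0]]}'
python3 -m jog '{"dp":[[2,0,0],[4,0,0],[6,0,0]],"gripper":[-1,-1,-1],"delta_rot":[[0,0,0],[0,0,0],[0,0,0]]}' | egrep "pos|ft"
```

```text
time: 20.15
position: [0.5835, 0.0264, 0.0488]
tool_rot: [0.998, 0.059, -0.004, -0.001]
ft_force: [-5.3, -2.3, 3.7]
grip_width: 0.0004
grip_force: 2.7
position: [0.5836, 0.0267, 0.0485]
ft_force: [-16.2, -6.4, 11.3]
```

```bash
python3 -m jog '{"dp":[[-6,0,0],[-20,0,0],[-40,0,0],[-60,0,0],[-80,0,0],[-100,0,-20],[-110,0,-60],[-120,0,-100],[-120,0,-140],[-120,0,-150],[-120,0,-150]],"gripper":[-1,-1,-1,-1,-1,-1,-1,-1,-1,-1,-1],"delta_rot":[[0,0,0],[0,0,0],[0,0,0],[0,0,0],[0,0,0],[0,0,0],[0,0,0],[0,0,0],[0,0,0],[0,0,0],[0,0,0]]}'
python3 - <<'E'
from h import *
st()
top=robot.camera("top");s=robot.camera("side");cv2.imwrite("pics/top_b.png",top[:,:,::-1]);cv2.imwrite("pics/side_b.png",s[:,:,::-1])
a=cv2.imread("pics/side0.png")[:,:,::-1]
# side view: sample along the cabinet's top-front region, at z=.084 (board top) & .05 near-side, relative to each cabinet
u=np.array([np.cos(.117),np.sin(.117),0]);l=np.array([-u[1],u[0],0]);F=np.array([.6445,.0301,0])
for off in(.03,.06,.072):
  print("lateral",off)
  for d in range(-64,9,4):
    P=F+u*d/1000+l*off+[0,0,.086]
    q=[np.round(proj(c,P)[0]).astype(int) for c in("side","top")]
    print(d,s[q[0][1],q[0][0]],top[q[1][1],q[1][0]])
E
```

```text
time: 21.55
position: [0.4749, 0.0128, 0.2012]
tool_rot: [0.998, 0.058, 0.002, 0.0]
ft_force: [-0.8, 0.7, -0.3]
grip_width: 0.0004
grip_force: 0.0
t 21.55 p [0.4749 0.0128 0.2012] yaw 0.1166 zax [ 0.005  0.    -1.   ] w 0.0004 gf 0.0 F [-0.81  0.66 -0.33] q [-0.21  0.36  1.83  0.    0.95  1.24]
lateral 0.03
-64 [193 185 175] [51 59 65]
-60 [193 185 176] [52 60 67]
-56 [193 185 175] [54 64 69]
-52 [138 134 130] [56 65 71]
-48 [155 151 147] [58 68 74]
-44 [149 144 139] [60 69 76]
-40 [192 184 175] [66 75 82]
-36 [195 187 178] [68 77 83]
-32 [195 187 178] [66 76 82]
-28 [194 186 177] [60 69 76]
-24 [187 178 168] [59 69 75]
-20 [144 130 116] [57 67 73]
-16 [105  86  68] [56 64 71]
-12 [129 106  82] [53 63 69]
-8 [181 150 117] [53 62 68]
-4 [200 169 132] [46 56 63]
0 [202 171 135] [49 57 63]
4 [190 159 124] [46 53 59]
8 [118  85  64] [42 50 55]
lateral 0.06
-64 [192 184 174] [45 54 59]
-60 [191 183 174] [47 56 61]
-56 [187 178 169] [49 59 64]
-52 [148 143 140] [50 60 66]
-48 [156 151 148] [53 62 68]
-44 [157 151 146] [53 62 68]
-40 [194 185 176] [56 65 72]
-36 [194 186 176] [60 69 76]
-32
[... 161 characters left out ...]
57 66 72]
-8 [185 155 121] [56 65 71]
-4 [199 168 132] [55 65 71]
0 [203 172 136] [52 61 67]
4 [191 160 125] [46 56 62]
8 [95 70 54] [42 49 54]
lateral 0.072
-64 [192 184 174] [42 50 55]
-60 [193 185 175] [43 51 57]
-56 [187 179 169] [48 56 62]
-52 [136 132 129] [51 60 66]
-48 [148 144 140] [51 61 66]
-44 [148 144 140] [53 62 67]
-40 [163 158 154] [50 58 66]
-36 [166 160 156] [50 59 64]
-32 [168 163 158] [48 55 61]
-28 [172 166 161] [31 38 42]
-24 [160 155 151] [54 61 67]
-20 [161 154 150] [43 50 55]
-16 [159 151 146] [28 33 36]
-12 [109  90  71] [13 16 18]
-8 [195 164 128] [15 19 22]
-4 [198 167 131] [23 30 32]
0 [201 171 134] [43 51 55]
4 [181 158 129] [47 56 62]
8 [106  77  59] [48 56 61]
```

The drawer met a hard stop: 5 to 16 N with only 0.1 mm of motion. I compare its board with the shut unit's, profiling both in the same way.

```bash
python3 - <<'E'
from h import *
s=cv2.imread("pics/side_b.png")[:,:,::-1].astype(float)
def corners(pts): return [ray("top",110+x/2,50+y/2,.1) for x,y in pts]
U={"shut":((65,30),(169,35),(56,145),(164,150)),"open":((216,56),(319,56),(214,172),(320,172))}
for n,p in U.items():
    c=corners(p);yaw=np.mean([np.arctan2(*(c[i]-c[i+2])[1::-1]) for i in(0,1)])
    F=(c[2]+c[3])/2*[1,1,0];u=np.array([np.cos(yaw),np.sin(yaw),0]);l=np.array([-u[1],u[0],0])
    print(n,F,yaw,np.linalg.norm(c[2]-c[3]))
    for z in(.086,.1):
      print(z,[int(np.mean([cv2.getRectSubPix(s[:,:,0].astype(np.float32),(1,1),tuple(map(float,proj("side",F+u*d/1000+l*o+[0,0,z])[0])))[0,0] for o in np.linspace(.02,.06,9)])) for d in range(-40,17,3)])
E
```

```text
shut [0.65497568 0.2678738  0.        ] 0.09594567766233703 0.1617670995297228
0.086 [193, 192, 182, 131, 97, 99, 104, 105, 103, 99, 139, 195, 198, 200, 198, 135, 83, 135, 151]
0.1 [180, 176, 138, 108, 110, 112, 110, 100, 113, 184, 198, 198, 199, 165, 85, 122, 152, 153, 153]
open [0.64450883 0.03013413 0.        ] 0.1166738301536487 0.15776323186646793
0.086 [187, 188, 188, 187, 188, 184, 145, 108, 105, 107, 150, 197, 199, 201, 196, 134, 117, 151, 153]
0.1 [176, 176, 176, 176, 177, 170, 145, 118, 112, 150, 198, 200, 200, 193, 125, 126, 154, 155, 155]
```

Both profiles match, with the board band from -10 to +5 mm on each unit, so the drawer is home. I hand in.

```bash
python3 -c "
from rig import robot
print(robot.hand_in())"
```

```text
the job is handed in; nothing more can be done
None
```

I handed the job in: the reader was aimed at the label for over two seconds, the drawer was pushed to its stop, and the reader lies flat on the middle of the mat; the system gave no verdict.

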